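Set the blue gas trap's hex foot between the holding jaws

ROBOT

A 6-joint arm with a two-finger parallel gripper is mounted at the origin on a cart in front of the work surface, level with it; the furniture and walls round the work are solid. World frame = base frame: x ahead of the robot, y to its left, z up, the work surface at z = 0. Lengths are in mm, angles in rad, forces in N, time in s.
With the tool pointing down it reaches from about 325 to 775 mm from the base axis. Payload 5.5 kg.
Tool frame: the origin (TCP) lies between the finger pads; the fingertips stand 25 mm ahead of it and the grasp point (between the pads) lies 6 mm ahead of it; z points along the fingers, y is the direction in which the jaws open and shut (so a half turn about z gives the same grasp; the last joint's range is limited). The gripper opens to 88 mm and grips with 3 to 60 N. Pads are 20 mm wide; open, the fingers measure 115 mm over their backs; the gripper's body (75 mm by 178 mm) begins 61 mm behind the grasp point.
Start: joints at [-1.251, 0.091, 1.231, -0, 1.82, -0.057], TCP at [220.769, -557.922, 212.431] pointing down, gripper open.
Joint ranges: [-2.87, 2.87], [-0.86, 2.18], [0.17, 2.46], [-1.51, 4.65], [0.06, 2.69], [-2.65, 2.65]. Speed limits (rad/s): [2.57, 2.57, 3.01, 3.14, 3.14, 3.14].

INTERFACE

Orientations are given as a 3x3 rotation matrix whose columns are the frame's x, y, z axes.
In Python, from cell import r gives the robot as it stands.
- The arm moves only by the shell command python3 -m inch 'ROWS'. ROWS is JSON, a list of rows, each an object of numbers: "tx", "ty", "tz": the shift along the tool's x, y, z in units of 0.06 m (1.0 is 0.06 m); "rx", "ry", "rz": the turn, a rotation vector about the tool's x, y, z in units of 10 degrees (1.0 is 10 degrees); "jaw": the opening, from -1 (shut) to 1 (fully open). A call has 1 to 10 rows; each row shifts and turns the commanded pose from where the row before left it, along the tool's axes as they then stand; what a row does not reach is not made up. A row lasts 1/8 s, in which the tool goes at most 62.5 mm and 10.7 degrees, less where a joint would pass 70% of its speed; a pose out of reach is approached as far as the arm can. A call with a number of a shift or a turn outside -1 to 1 is refused whole. A call with a gripper value outside its range is refused whole. The fingers move at their own pace and stop on an object; the grip force is fixed at half the most. Time passes only in rows, so rows that do not move let the fingers close. It gives the time, the measured TCP pose, the force and the opening at its end, in the units of the state.
- r.get_obs(): the state, without advancing time (a new reading comes with each control period).
- r.snapshot(name): name is "side" or "top" or "wrist"; returns the picture (400x640x3 uint8, red, green, blue); there is no depth.
- r.calibration(name): a dict with "camera_matrix" (3x3 intrinsics, pixels), "eye" and "orientation" of the camera in the world; the wrist camera has in their place "hand_eye" (4x4, takes a point from camera to tool coordinates, whose origin is the TCP and whose axes are the flange's). Camera axes: x right, y up, looking along -z (the intrinsics and any distortion apply to the point x, -y, -z); pixel columns grow to the right and rows downward; lengths in mm; the calibration is good to about 2 mm. A picture is of the moment at which its call begins: read the wrist's pose just before it. calibration takes no time and is no camera call.
- r.close_job(): hands the job in, once; it reports no verdict.
The state is a dict: "time": time; "q": joint angles; "qvel": joint speeds; "joint_torque": joint torques, N m; "eef_pos": TCP position; "ee_rot": TCP orientation; "ft_force": force on the tool from outside, world axes, zero at the start; "torque": the same for the moment, N m; "gripper_width": opening from 0.0 (shut) to 1.0 (fully open).
Only numpy, scipy, OpenCV 4.12 (cv2) and the standard library are available. Lean on these libraries where they do the work, as an engineer would, in place of code of your own. Each camera call takes 0.05 s, during which the arm holds its last target. There are 200 camera calls.

TASK

Take the gas trap with the blue cap and stand it in the holding fixture on the bench: turn it until two flats of its hexagonal brass foot lie along the two jaws, and lower it into the middle of the slot so that it stands upright, fully down on the slot's floor, then let go. Leave the red-capped trap where it stands.

Things in the scene. Friction and masses are not known exactly. Their poses are not given: they have to be found in the camera images.
- trap_blue: Gas trap with BLUE cap, to be handled; 0.25 kg, upright, 112 mm tall. Origin: centre of its underside, z up its axis. Hexagonal brass foot 44 mm across flats, 51 across corners, 24 high; collar 33 dia. to 28; round aluminium canister 28 dia. from 28 to 90 (grasp here); cap to 102; stub 10 dia. to 112. Two flats face its own +y and -y, the others follow every 60 degrees; corners on +x and -x.
- trap_red: Gas trap of the same shape and size with RED cap and red band; it stays where it is.
- holder: Fixture fixed to the bench: green plate 110x104x10 mm (x,y,z), two aluminium jaws 70 mm long in x, 22 thick, tops 32 mm above the bench. Origin: centre of the plate's underside. The slot between the jaws runs along its own x, open at ends and top, 49 mm wide in y, 22 deep (floor = top of plate); the top 5 mm of its edges slope out at 45 degrees (mouth 59 mm). Bolt heads 6 mm high at the corners.
- holder_seat (a point): Middle of the slot's floor, 10 mm above the bench; axes as the holder's.
There are look-alikes about, which are no part of the job. What is shaped like the trap_blue but orange is not meant.

How it is judged (in metres and radians):
At the end, for the whole second after the job is handed in: The blue-capped trap stands at rest and released between the jaws, its underside within 4 mm of the slot's floor (only possible with two flats along the jaws), its axis within 15 mm of the middle of the slot and within 0.1 rad (about 6 degrees) of upright (horizontal distance between trap_blue and holder_seat below 0.015 m and z of trap_blue in the frame of holder_seat below 0.004 m and angle between trap_blue's own z axis and vertical below 0.1 rad and linear speed of trap_blue below 0.02 m/s); the robot touches nothing.
It fails at once if the red-capped trap is moved by more than 20 mm or tipped (distance of trap_red from where it was at the start of the episode above 0.02 m or angle between trap_red's own z axis and vertical above 0.2 rad).
It also fails if it takes over 42 s, if anything falls off the work surface, if the arm or the gripper's body presses on something with over 40 N, if the wrist force passes 120 N, or if a joint passes its speed limit or range.

## Working session

There is one attempt and no reset: what is moved stays moved. The work goes in short steps, Python scripts to look and compute and a shell command to move; the robot and the scene stay as the last step left them, time stands still between calls to the robot, and variables do not carry over. Pictures are saved under pics/ and viewed, about 8 in all and at most 12, crops included, and the job is handed in when it is done.

```bash
mkdir -p pics
python3 - <<'E'
from cell import r
import cv2,numpy as np
o=r.get_obs();print(o['time'],o['eef_pos'],o['ee_rot'],o['gripper_width'])
for n in("top","side","wrist"):
    c=r.calibration(n);print(n,c)
    im=r.snapshot(n);cv2.imwrite(f"pics/{n}0.png",im[:,:,::-1])
E
```

```text
0.0 [ 220.67276536 -557.60442033  211.328281  ] [[ 9.29834114e-01  3.67978457e-01 -6.13287367e-04]
 [ 3.67978956e-01 -9.29832368e-01  1.80423375e-03]
 [ 9.36647064e-05 -1.90331493e-03 -9.99998184e-01]] 0.9994981088676759
top {'camera_matrix': array([[498.82023544,   0.        , 326.21272064],
       [  0.        , 498.82023544, 191.45398073],
       [  0.        ,   0.        ,   1.        ]]), 'eye': array([ 340.71666715, -219.11042066, 1331.79067195]), 'orientation': array([[-0.00990594,  0.99340253, -0.11425101],
       [-0.99994244, -0.00937009,  0.00522617],
       [ 0.00412114,  0.11429621,  0.99343817]])}
side {'camera_matrix': array([[506.62334796,   0.        , 326.70075211],
       [  0.        , 506.62334796, 200.06126134],
       [  0.        ,   0.        ,   1.        ]]), 'eye': array([-528.10107437,  218.46062547,  827.0034902 ]), 'orientation': array([[-0.39413175,  0.52987335, -0.75092903],
       [-0.91896246, -0.21568224,  0.33013507],
       [ 0.01296772,  0.8201923 ,  0.57194093]])}
wrist {'camera_matrix': array([[290.3502033 ,   0.        , 320.55077905],
       [  0.        , 290.3502033 , 201.67851813],
       [  0.        ,   0.        ,   1.        ]]), 'hand_eye': array([[ 4.82248557e-04,  9.58179252e-01,  2.86168287e-01,
         7.71524891e+01],
       [ 9.99999880e-01, -4.86750765e-04, -5.54010224e-05,
         4.22941187e-01],
       [ 8.62085224e-05,  2.86168280e-01, -9.58179372e-01,
        -1.72072701e+02],
       [ 0.00000000e+00,  0.00000000e+00,  0.00000000e+00,
         1.00000000e+00]])}
```

View pics/top0.png

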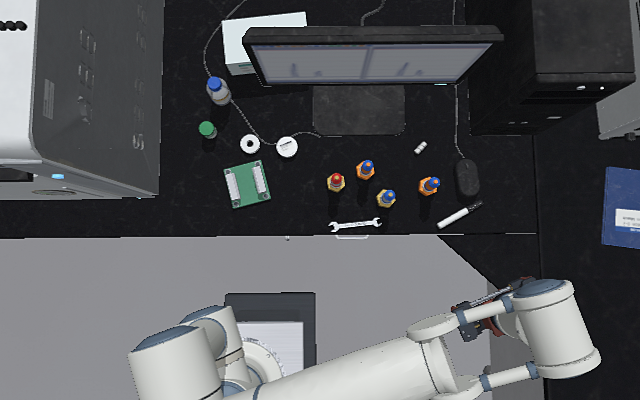

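View pics/side0.png

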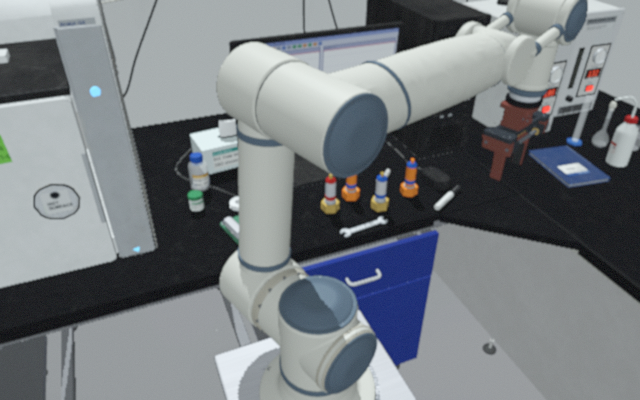

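The top view shows the holder at about (247,184). The traps are red (336,182), orange (366,170) and (429,186), and probably blue at (386,198), which is silver at (381,190) in the side view. I'll zoom in on these and cast rays.

```bash
cat > h.py <<'E'
import numpy as np,cv2
from cell import r
def ray(n,uv,z,o=None):
    """pixel(s) -> world points on plane z"""
    c=r.calibration(n);K=c['camera_matrix']
    if n=="wrist":
        H=c['hand_eye'];R=o['ee_rot']@H[:3,:3];e=o['eef_pos']+o['ee_rot']@H[:3,3]
    else:R=c['orientation'];e=c['eye']
    uv=np.atleast_2d(uv).astype(float)
    d=np.c_[(uv-K[:2,2])/K[0,0],np.ones(len(uv))]*[1,-1,-1]@R.T
    return e+d*((z-e[2])/d[:,2])[:,None]
E
python3 - <<'E'
from h import *
im=cv2.imread("pics/top0.png");
a=cv2.resize(im[150:220,215:455],None,fx=3.3,fy=3.3,interpolation=cv2.INTER_CUBIC)
s=cv2.imread("pics/side0.png")
b=cv2.resize(s[140:240,300:440],None,fx=3.3,fy=3.3,interpolation=cv2.INTER_CUBIC)
out=np.zeros((a.shape[0]+b.shape[0],800,3),np.uint8);out[:a.shape[0],:a.shape[1]]=a;out[a.shape[0]:,:b.shape[1]]=b
cv2.imwrite("pics/c1.png",out)
hsv=cv2.cvtColor(im,cv2.COLOR_BGR2HSV)
m=cv2.inRange(hsv,(70,60,40),(95,255,255));
n,l,st,ce=cv2.connectedComponentsWithStats(m)
for i in range(1,n):
    if st[i,4]>60:
        print("green",st[i],ce[i])
m2=np.zeros_like(m);m2[155:212,220:275]=m[155:212,220:275]
rc=cv2.minAreaRect(cv2.findNonZero(m2));p=cv2.boxPoints(rc);w=ray("top",p,10);print(p,w,w.mean(0),np.linalg.norm(np.diff(w,axis=0),axis=1))
m=cv2.inRange(hsv,(100,120,60),(125,255,255))
n,l,st,ce=cv2.connectedComponentsWithStats(m)
for i in range(1,n):
    if 20<st[i,4]<600 and 140<ce[i][1]<215:print("blue",st[i],ce[i],ray("top",ce[i],102),)
print(ray("top",[[336,182],[386,202]],15))
E
```

```text
green [198 121  19  17 206] [206.21359223 128.22815534]
green [223 160  48  49 967] [247.7745605  183.97414685]
[[222.1208  168.89458]
 [260.71207 158.88945]
 [271.02313 198.66066]
 [232.43185 208.66579]] [[556.1916075   52.18114169  10.        ]
 [582.43209266 -51.00456627  10.        ]
 [474.80807644 -78.98034771  10.        ]
 [449.08648232  23.34533886  10.        ]] [515.62956473 -13.61460836  10.        ] [106.46996473 111.20059898 105.50898794]
blue [361 160  13  11  76] [367.32894737 165.10526316] [[ 547.42342683 -328.92917558  102.        ]]
blue [429 177  11  11  79] [434.03797468 182.01265823] [[ 503.27438827 -494.2179651   102.        ]]
blue [384 190  12  11  80] [389.125 194.85 ] [[ 472.19652398 -381.57808092  102.        ]]
[[ 517.2525524  -252.35394459   15.        ]
 [ 462.50712141 -384.31574934   15.        ]]
```

View pics/c1.png

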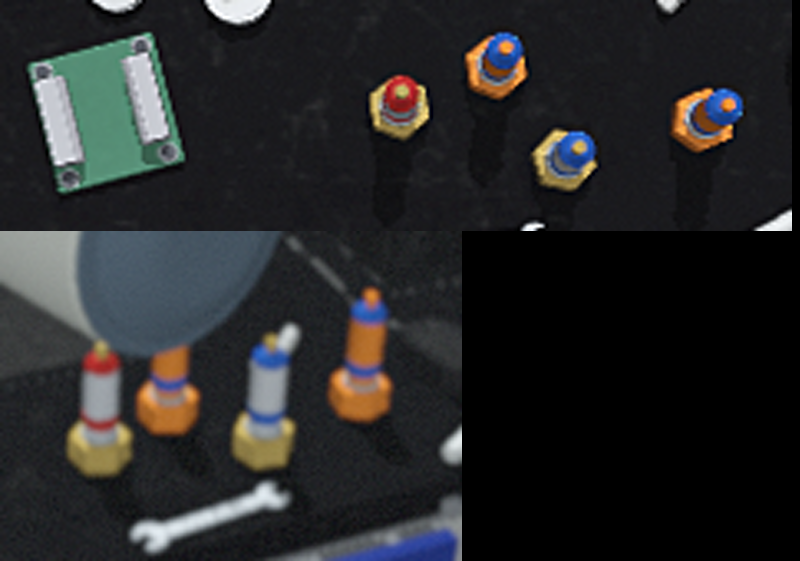

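Silver-bodied blue trap is at about (468,-383); the holder is at about (516,-14) with its slot axis about 14.6° from x. The measured plate size of 106x111 fits the drawing. I'll move above the trap and look from close by.

```bash
python3 -m inch '[{"tx":0.98,"ty":-0.24},{"tx":0.98,"ty":-0.24},{"tx":0.98,"ty":-0.24},{"tx":0.98,"ty":-0.24},{"tx":0.98,"ty":-0.24},{"tz":0.5},{"tz":0.4},{"tz":0},{"tz":0}]'
cat > look.py <<'E'
import sys;from h import *
o=r.get_obs();im=r.snapshot("wrist")
import pickle;pickle.dump((o,im),open("last.pkl","wb"))
print(o['time'],o['eef_pos'].round(1),o['ee_rot'].round(3).tolist(),o['q'].round(2),o['gripper_width'])
cv2.imwrite(sys.argv[1],im[:,:,::-1])
E
python3 look.py pics/w1.png
```

```text
0.15 [ 220.7 -557.7  211.6] [[0.93, 0.368, -0.0], [0.368, -0.93, 0.001], [0.0, -0.001, -1.0]] [-1.25  0.09  1.23 -0.    1.82 -0.06] 0.9995922459003153validation failed for argument at $[0]...
```

View pics/w1.png

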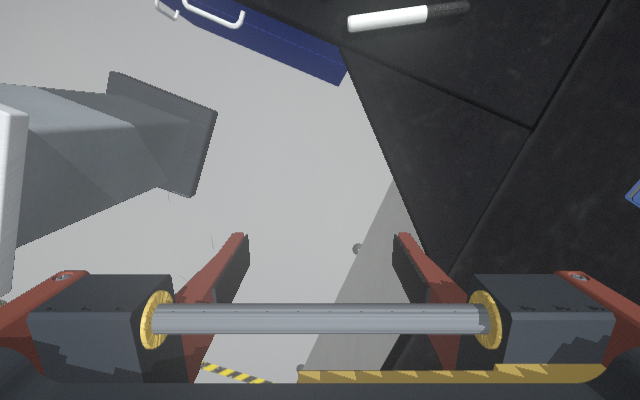

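The move was refused, so every key probably has to be given. The wrist view shows the gripper covering the lower half of the picture, with tool +x pointing up, so I'll stop short of the trap.

```bash
python3 -m inch '[{"tx":0.98,"ty":-0.28,"tz":0,"rx":0,"ry":0,"rz":0,"jaw":1},{"tx":0.98,"ty":-0.28,"tz":0,"rx":0,"ry":0,"rz":0,"jaw":1},{"tx":0.98,"ty":-0.28,"tz":0,"rx":0,"ry":0,"rz":0,"jaw":1},{"tx":0.98,"ty":-0.28,"tz":0,"rx":0,"ry":0,"rz":0,"jaw":1},{"tx":0,"ty":0,"tz":0.4,"rx":0,"ry":0,"rz":0,"jaw":1},{"tx":0,"ty":0,"tz":0.4,"rx":0,"ry":0,"rz":0,"jaw":1},{"tx":0,"ty":0,"tz":0,"rx":0,"ry":0,"rz":0,"jaw":1},{"tx":0,"ty":0,"tz":0,"rx":0,"ry":0,"rz":0,"jaw":1}]' && python3 look.py pics/w2.png
```

```text
time: 1.2
eef_pos: [414.8, -409.2, 165.4]
ee_rot: [[0.93, 0.368, 0.001], [0.368, -0.93, -0.001], [0.0, 0.001, -1.0]]
ft_force: [-0.5, 0.3, -0.1]
gripper_width: 0.998
1.2 [ 414.8 -409.2  165.4] [[0.93, 0.368, 0.001], [0.368, -0.93, -0.001], [0.0, 0.001, -1.0]] [-0.84  0.04  1.37  0.    1.73  0.36] 0.9981330109927209
```

View pics/w2.png

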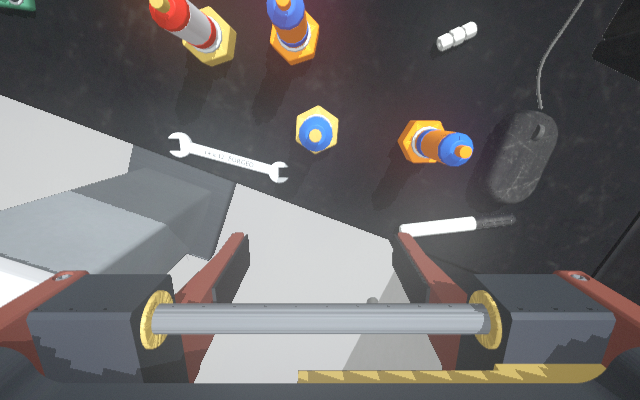

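The blue trap is seen from straight above, with its foot hexagon centred at about (317,130). The red trap is at upper left (205,35). Next I'll measure the hexagon's centre and angle on the plane z=24.

Run:
```python
from h import *;import pickle
o,im=pickle.load(open("last.pkl","rb"))
hsv=cv2.cvtColor(im,cv2.COLOR_RGB2HSV)
print(hsv[112,317],hsv[140,300])
m=cv2.inRange(hsv,(15,50,60),(35,255,255));w=np.zeros_like(m);w[100:160,285:350]=m[100:160,285:350]
h=cv2.convexHull(cv2.findNonZero(w))
p=cv2.approxPolyN(h,6,ensure_convex=True).reshape(-1,2) if hasattr(cv2,'approxPolyN') else cv2.approxPolyDP(h,4,True)[:,0]
W=ray("wrist",p,24,o)[:,:2];print(p.tolist(),W.round(1).tolist())
e=np.roll(W,-1,0)-W;L=np.linalg.norm(e,axis=1);a=np.degrees(np.arctan2(e[:,1],e[:,0]))%60;print("edges",L.round(1),a.round(1))
H=ray("wrist",h[:,0],24,o)[:,:2].astype(np.float32)
# widths across directions: minimum every 60 deg = across flats
t=np.arange(0,180,1.);wd=[np.ptp(H@[np.cos(x),np.sin(x)]) for x in np.radians(t)]
f=[sum(wd[(i+k)%180] for k in(0,60,120))/3 for i in range(60)];i=int(np.argmin(f));print("flat normal ang mod60",i,f[i],max(f))
ang=np.radians(i+60*np.arange(3));N=np.c_[np.cos(ang),np.sin(ang)]
mid=[(np.max(H@n)+np.min(H@n))/2 for n in N];c=np.linalg.lstsq(N,mid,rcond=None)[0];print("centre",c)
b=cv2.inRange(hsv,(100,120,60),(125,255,255));w=np.zeros_like(b);w[100:160,285:350]=b[100:160,285:350]
(cx,cy),rr=cv2.minEnclosingCircle(cv2.findNonZero(w));print(cx,cy,rr,ray("wrist",(cx,cy),102,o))
R=o['ee_rot'];print("tool shift",(R.T@(np.r_[c,78]-o['eef_pos'])))
```

```text
[ 30  87 255] [113 121 183]
[[336, 144], [315, 154], [295, 140], [296, 115], [319, 104], [339, 119]] [[465.3, -407.4], [447.2, -390.5], [453.2, -365.4], [477.4, -357.7], [496.2, -375.8], [490.1, -400.6]]
edges [24.8 25.8 25.4 26.1 25.5 25.7] [16.9 16.6 17.8 16.  16.2 15.5]
flat normal ang mod60 47 44.3729941030055 49.52886171953134
centre [ 471.29299277 -382.88972516]
315.0643005371094 133.529052734375 17.007583618164062 [[ 472.02601154 -382.36366227  102.        ]]
tool shift [62.19825518 -3.72939188 87.39183495]
```

The edges of 25–26 mm fit the nominal 25.4. The flats run at 16.5° and the centre is (471.3,-382.9), which agrees with the cap. I'll grasp with the TCP at z≈78.

```bash
python3 -m inch '[{"tx":0.52,"ty":-0.03,"tz":0,"rx":0,"ry":0,"rz":0,"jaw":1},{"tx":0.52,"ty":-0.03,"tz":0,"rx":0,"ry":0,"rz":0,"jaw":1},{"tx":0,"ty":0,"tz":0.5,"rx":0,"ry":0,"rz":0,"jaw":1},{"tx":0,"ty":0,"tz":0.5,"rx":0,"ry":0,"rz":0,"jaw":1},{"tx":0,"ty":0,"tz":0.45,"rx":0,"ry":0,"rz":0,"jaw":1},{"tx":0,"ty":0,"tz":0,"rx":0,"ry":0,"rz":0,"jaw":1}]' && python3 -m inch '[{"tx":0,"ty":0,"tz":0,"rx":0,"ry":0,"rz":0,"jaw":-1},{"tx":0,"ty":0,"tz":0,"rx":0,"ry":0,"rz":0,"jaw":-1},{"tx":0,"ty":0,"tz":0,"rx":0,"ry":0,"rz":0,"jaw":-1},{"tx":0,"ty":0,"tz":0,"rx":0,"ry":0,"rz":0,"jaw":-1},{"tx":0,"ty":0,"tz":0,"rx":0,"ry":0,"rz":0,"jaw":-1},{"tx":0,"ty":0,"tz":0,"rx":0,"ry":0,"rz":0,"jaw":-1},{"tx":0,"ty":0,"tz":0,"rx":0,"ry":0,"rz":0,"jaw":-1},{"tx":0,"ty":0,"tz":0,"rx":0,"ry":0,"rz":0,"jaw":-1}]'
```

```text
time: 2.0
eef_pos: [470.6, -382.2, 76.0]
ee_rot: [[0.93, 0.368, -0.002], [0.368, -0.93, 0.002], [-0.001, -0.003, -1.0]]
ft_force: [-0.3, 0.2, 0.1]
gripper_width: 1.0
time: 3.0
eef_pos: [471.4, -382.5, 77.3]
ee_rot: [[0.93, 0.368, -0.0], [0.368, -0.93, 0.0], [-0.0, -0.0, -1.0]]
ft_force: [0.2, 0.8, 0.9]
gripper_width: 0.306
```

The grip is firm: the 27 mm opening matches the 28 mm canister. I'll lift clear of the red trap and carry the blue one to just short of the holder for a look.

```bash
python3 -m inch '[{"tx":0,"ty":0,"tz":-0.4,"rx":0,"ry":0,"rz":0,"jaw":-1},{"tx":0,"ty":0,"tz":-0.65,"rx":0,"ry":0,"rz":0,"jaw":-1},{"tx":0,"ty":0,"tz":-0.65,"rx":0,"ry":0,"rz":0,"jaw":-1},{"tx":0,"ty":0,"tz":-0.65,"rx":0,"ry":0,"rz":0,"jaw":-1},{"tx":0,"ty":0,"tz":0,"rx":0,"ry":0,"rz":0,"jaw":-1}]' && python3 -m inch '[{"tx":0.2,"ty":-0.68,"tz":0,"rx":0,"ry":0,"rz":0,"jaw":-1},{"tx":0.2,"ty":-0.68,"tz":0,"rx":0,"ry":0,"rz":0,"jaw":-1},{"tx":0.2,"ty":-0.68,"tz":0,"rx":0,"ry":0,"rz":0,"jaw":-1},{"tx":0.2,"ty":-0.68,"tz":0,"rx":0,"ry":0,"rz":0,"jaw":-1},{"tx":0.2,"ty":-0.68,"tz":0,"rx":0,"ry":0,"rz":0,"jaw":-1},{"tx":0.2,"ty":-0.68,"tz":0,"rx":0,"ry":0,"rz":0,"jaw":-1},{"tx":0.2,"ty":-0.68,"tz":0,"rx":0,"ry":0,"rz":0,"jaw":-1},{"tx":0.2,"ty":-0.68,"tz":0,"rx":0,"ry":0,"rz":0,"jaw":-1},{"tx":0,"ty":0,"tz":0,"rx":0,"ry":0,"rz":0,"jaw":-1},{"tx":0,"ty":0,"tz":0,"rx":0,"ry":0,"rz":0,"jaw":-1}]' && python3 look.py pics/w3.png
```

```text
time: 3.62
eef_pos: [472.4, -383.5, 221.7]
ee_rot: [[0.93, 0.368, 0.005], [0.368, -0.93, -0.004], [0.003, 0.006, -1.0]]
ft_force: [-0.6, 0.8, -3.6]
gripper_width: 0.302
time: 4.88
eef_pos: [440.2, -44.0, 216.5]
ee_rot: [[0.93, 0.368, -0.003], [0.368, -0.93, -0.0], [-0.003, -0.001, -1.0]]
ft_force: [-0.2, 0.1, -2.9]
gripper_width: 0.304
4.875 [440.2 -44.  216.5] [[0.93, 0.368, -0.003], [0.368, -0.93, -0.0], [-0.003, -0.001, -1.0]] [-0.18 -0.33  1.61 -0.    1.86  1.02] 0.3041407454774986
```

View pics/w3.png

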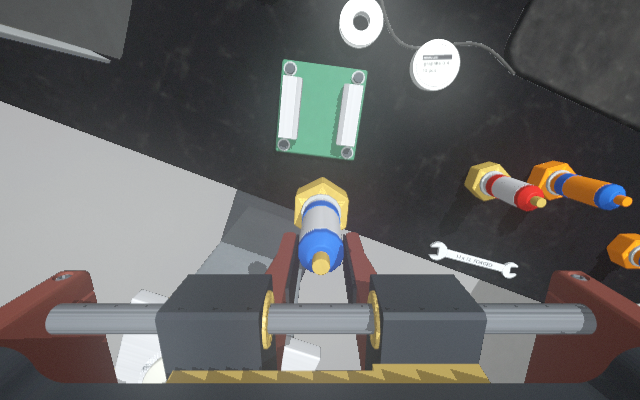

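The holder is in clear view, with plate corners at about (285,60), (367,70), (354,159) and (276,152). The held trap hangs straight at (320,205).

```bash
cat > hold.py <<'E'
from h import *;import pickle
o,im=pickle.load(open("last.pkl","rb"));R=o['ee_rot']
hsv=cv2.cvtColor(im,cv2.COLOR_RGB2HSV)
def win(m,y0,y1,x0,x1):
    w=np.zeros_like(m);w[y0:y1,x0:x1]=m[y0:y1,x0:x1];return w
def main():
    g=win(cv2.inRange(hsv,(60,60,40),(95,255,255)),0,175,250,390)
    h=cv2.convexHull(cv2.findNonZero(g));W=ray("wrist",h[:,0],10,o)[:,:2].astype(np.float32)
    c,s,a=cv2.minAreaRect(W);print("plate",c,s,a)
    w=win(cv2.inRange(hsv,(0,0,150),(180,60,255)),0,175,270,375)
    w=cv2.morphologyEx(w,cv2.MORPH_OPEN,np.ones((7,3)))
    J=[]
    for k in cv2.findContours(w,0,2)[0]:
        if cv2.contourArea(k)<300:continue
        P=ray("wrist",k[:,0],32,o)[:,:2].astype(np.float32);c,s,a=cv2.minAreaRect(P);J.append(c);print("jaw",c,s,a,cv2.boundingRect(k))
    print("mid jaws",np.mean(J,0))
    z0=o['eef_pos'][2]-77.3
    y=win(cv2.inRange(hsv,(15,50,60),(35,255,255)),170,230,285,355)
    h=cv2.convexHull(cv2.findNonZero(y))[:,0];print(h.tolist());P=ray("wrist",h,z0+12,o)[:,:2]
    print((ray("wrist",h,z0+12,o)-o['eef_pos'])@R)
main()
E
python3 hold.py
```

```text
plate (514.6459350585938, -13.287208557128906) (109.16468811035156, 103.0886001586914) 14.68509292602539
jaw (523.2979125976562, -47.328006744384766) (73.50870513916016, 22.999563217163086) 14.658468246459961 (337, 83, 26, 65)
jaw (505.87939453125, 20.333969116210938) (73.9622573852539, 23.45784568786621) 14.593865394592285 (278, 73, 25, 67)
jaw (613.7169189453125, -17.604429244995117) (45.12844467163086, 38.40035629272461) 22.687284469604492 (339, 0, 36, 48)
mid jaws [547.63140869 -14.86615562]
[[349, 201], [347, 220], [346, 226], [344, 228], [342, 229], [341, 229], [299, 228], [295, 225], [294, 224], [294, 207], [295, 196], [296, 192], [297, 189], [299, 187], [320, 177], [324, 177], [326, 178], [340, 187], [343, 189], [346, 192], [347, 194], [349, 200]]
[[ 6.88831657e+00  2.46895183e+01  6.52619094e+01]
 [-1.03572763e+01  2.34463445e+01  6.53064361e+01]
 [-1.59485575e+01  2.27209053e+01  6.53211460e+01]
 [-1.78294908e+01  2.10154097e+01  6.53273351e+01]
 [-1.87737373e+01  1.92819989e+01  6.53311867e+01]
 [-1.87744933e+01  1.84040716e+01  6.53319338e+01]
 [-1.78633307e+01 -1.84546185e+01  6.53609250e+01]
 [-1.50495762e+01 -2.18934822e+01  6.53567515e+01]
 [-1.41153828e+01 -2.27437348e+01  6.53551184e+01]
 [ 1.47982772e+00 -2.23396886e+01  6.53154641e+01]
 [ 1.12798627e+01 -2.12375026e+01  6.52898253e+01]
 [ 1.47889447e+01 -2.03052855e+01  6.52801885e+01]
 [ 1.74020150e+01 -1.94005914e+01  6.52728337e+01]
 [ 1.91359428e+01 -1.76799216e+01  6.52670023e+01]
 [ 2.77061392e+01 -3.07921747e-02  6.52304175e+01]
 [ 2.77083944e+01  3.29654135e+00  6.52275873e+01]
 [ 2.68615815e+01  4.96517706e+00  6.52283055e+01]
 [ 1.91604576e+01  1.67745373e+01  6.52376934e+01]
 [ 1.74298403e+01  1.93347162e+01  6.52398826e+01]
 [ 1.48197175e+01  2.19278445e+01  6.52442608e+01]
 [ 1.30700828e+01  2.28192162e+01  6.52479145e+01]
 [ 7.77709529e+00  2.46639601e+01  6.52596907e+01]]
```

The plate centre and the mid-point of the jaws agree at (514.6,-13.4), with an angle of 14.6° and sizes as drawn. The third "jaw" was a spool on the bench, so I'm ignoring it. The trap needs about -1.7° of turn. I'll go over the slot and down to 12 mm above the jaws.

```bash
python3 -m inch '[{"tx":0.45,"ty":-0.01,"tz":0,"rx":0,"ry":0,"rz":0.17,"jaw":-1},{"tx":0.45,"ty":-0.01,"tz":0,"rx":0,"ry":0,"rz":0,"jaw":-1},{"tx":0.44,"ty":0,"tz":0,"rx":0,"ry":0,"rz":0,"jaw":-1},{"tx":0,"ty":0,"tz":0.5,"rx":0,"ry":0,"rz":0,"jaw":-1},{"tx":0,"ty":0,"tz":0.5,"rx":0,"ry":0,"rz":0,"jaw":-1},{"tx":0,"ty":0,"tz":0.5,"rx":0,"ry":0,"rz":0,"jaw":-1},{"tx":0,"ty":0,"tz":0,"rx":0,"ry":0,"rz":0,"jaw":-1},{"tx":0,"ty":0,"tz":0,"rx":0,"ry":0,"rz":0,"jaw":-1}]' && python3 look.py pics/w4.png
python3 - <<'E'
from h import *
im=r.snapshot("side");t=r.snapshot("top")
a=cv2.imread("pics/w4.png")[60:300,200:440]
b=cv2.resize(t[130:230,200:300],(400,400),interpolation=2)[:,:,::-1]
a=cv2.resize(a,(400,400));cv2.imwrite("pics/c4.png",np.hstack([a,b]))
E
```

```text
time: 5.92
eef_pos: [516.0, -15.3, 129.4]
ee_rot: [[0.941, 0.339, 0.001], [0.339, -0.941, -0.0], [0.001, 0.0, -1.0]]
ft_force: [0.1, 0.8, -2.6]
gripper_width: 0.302
5.925 [516.  -15.3 129.4] [[0.941, 0.339, 0.001], [0.339, -0.941, -0.0], [0.001, 0.0, -1.0]] [-0.1  -0.14  1.6  -0.    1.68  1.13] 0.30154464641516454
```

View pics/c4.png

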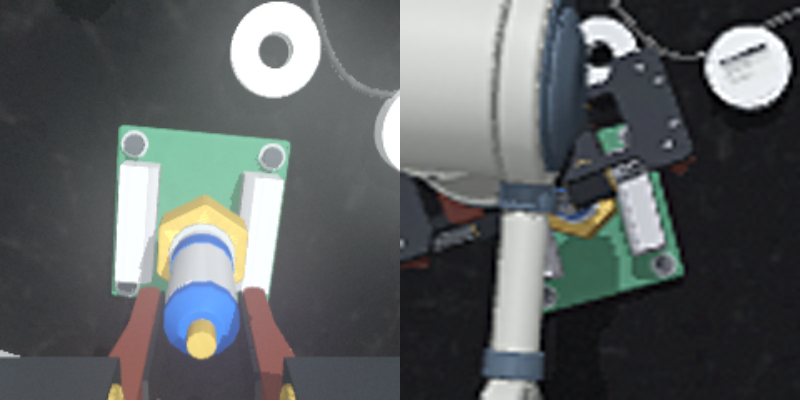

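The foot lies along the jaws and sits about 2 mm too far right (tool +y), which agrees with the pose reading. I'll correct that and go down into the slot.

```bash
python3 -m inch '[{"tx":-0.01,"ty":-0.04,"tz":0,"rx":0,"ry":0,"rz":0,"jaw":-1},{"tx":0,"ty":0,"tz":0.2,"rx":0,"ry":0,"rz":0,"jaw":-1},{"tx":0,"ty":0,"tz":0.2,"rx":0,"ry":0,"rz":0,"jaw":-1},{"tx":0,"ty":0,"tz":0.08,"rx":0,"ry":0,"rz":0,"jaw":-1},{"tx":0,"ty":0,"tz":0,"rx":0,"ry":0,"rz":0,"jaw":-1}]' && python3 -m inch '[{"tx":0,"ty":0,"tz":0.08,"rx":0,"ry":0,"rz":0,"jaw":-1},{"tx":0,"ty":0,"tz":0.06,"rx":0,"ry":0,"rz":0,"jaw":-1},{"tx":0,"ty":0,"tz":0.03,"rx":0,"ry":0,"rz":0,"jaw":-1},{"tx":0,"ty":0,"tz":0,"rx":0,"ry":0,"rz":0,"jaw":-1}]'
```

```text
time: 6.7
eef_pos: [513.7, -12.4, 98.7]
ee_rot: [[0.94, 0.34, -0.002], [0.34, -0.94, 0.0], [-0.001, -0.001, -1.0]]
ft_force: [-0.5, -0.4, -3.1]
gripper_width: 0.306
time: 7.2
eef_pos: [514.1, -12.5, 89.3]
ee_rot: [[0.94, 0.34, -0.0], [0.34, -0.94, 0.0], [-0.0, -0.0, -1.0]]
ft_force: [0.1, 0.0, -2.7]
gripper_width: 0.302
```

No contact yet and it's 2 mm from the floor. I'll ease down.

```bash
python3 -m inch '[{"tx":0,"ty":0,"tz":0.02,"rx":0,"ry":0,"rz":0,"jaw":-1},{"tx":0,"ty":0,"tz":0.015,"rx":0,"ry":0,"rz":0,"jaw":-1},{"tx":0,"ty":0,"tz":0,"rx":0,"ry":0,"rz":0,"jaw":-1}]'
```

```text
time: 7.58
eef_pos: [514.6, -12.5, 88.0]
ee_rot: [[0.94, 0.34, 0.001], [0.34, -0.94, 0.0], [0.001, 0.0, -1.0]]
ft_force: [0.7, 0.2, 1.0]
gripper_width: 0.304
```

Force changed from -2.7 to +1.0 at z=88, where 87.3 was expected, so the trap is on the floor. I'll release and retreat straight up.

```bash
python3 -m inch '[{"tx":0,"ty":0,"tz":0,"rx":0,"ry":0,"rz":0,"jaw":0.2},{"tx":0,"ty":0,"tz":0,"rx":0,"ry":0,"rz":0,"jaw":1},{"tx":0,"ty":0,"tz":0,"rx":0,"ry":0,"rz":0,"jaw":1},{"tx":0,"ty":0,"tz":0,"rx":0,"ry":0,"rz":0,"jaw":1},{"tx":0,"ty":0,"tz":0,"rx":0,"ry":0,"rz":0,"jaw":1}]' && python3 -m inch '[{"tx":0,"ty":0,"tz":-0.3,"rx":0,"ry":0,"rz":0,"jaw":1},{"tx":0,"ty":0,"tz":-0.5,"rx":0,"ry":0,"rz":0,"jaw":1},{"tx":0,"ty":0,"tz":-0.6,"rx":0,"ry":0,"rz":0,"jaw":1},{"tx":0,"ty":0,"tz":-0.4,"rx":0,"ry":0,"rz":0,"jaw":1},{"tx":-0.7,"ty":0,"tz":0,"rx":0,"ry":0,"rz":0,"jaw":1},{"tx":-0.5,"ty":0,"tz":0,"rx":0,"ry":0,"rz":0,"jaw":1},{"tx":0,"ty":0,"tz":0,"rx":0,"ry":0,"rz":0,"jaw":1},{"tx":0,"ty":0,"tz":0,"rx":0,"ry":0,"rz":0,"jaw":1}]' && python3 look.py pics/w5.png
```

```text
time: 8.2
eef_pos: [514.1, -12.5, 87.3]
ee_rot: [[0.94, 0.34, -0.0], [0.34, -0.94, -0.0], [-0.0, -0.0, -1.0]]
ft_force: [0.4, -0.5, -0.2]
gripper_width: 0.831
time: 9.2
eef_pos: [447.1, -36.9, 196.2]
ee_rot: [[0.94, 0.34, 0.002], [0.34, -0.94, -0.0], [0.002, 0.001, -1.0]]
ft_force: [-0.0, -0.6, -0.3]
gripper_width: 1.001
9.2 [447.1 -36.9 196.2] [[0.94, 0.34, 0.002], [0.34, -0.94, -0.0], [0.002, 0.001, -1.0]] [-0.16 -0.32  1.64  0.    1.82  1.07] 1.0010369800243664
```

View pics/w5.png

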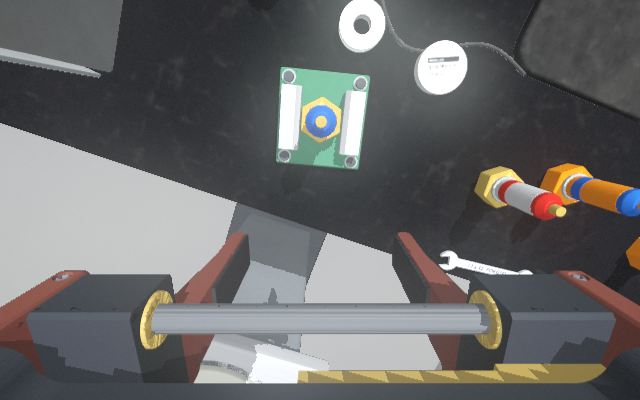

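The trap stands between the jaws at (321,120), with the cap centred over the foot and the flats along the jaws. Red is still at (497,188). I'll check the numbers for position, tilt and red.

Run:
```python
from h import *;import pickle
o,im=pickle.load(open("last.pkl","rb"));hsv=cv2.cvtColor(im,cv2.COLOR_RGB2HSV)
def pts(lo,hi,y0,y1,x0,x1):
    m=cv2.inRange(hsv,lo,hi);w=np.zeros_like(m);w[y0:y1,x0:x1]=m[y0:y1,x0:x1];return cv2.convexHull(cv2.findNonZero(w))[:,0]
f=ray("wrist",pts((15,50,60),(35,255,255),90,150,298,343),34,o)[:,:2].astype(np.float32)
print("foot",cv2.minEnclosingCircle(f));
c=ray("wrist",pts((100,120,60),(125,255,255),90,150,298,343),112,o)[:,:2].astype(np.float32);print("cap",cv2.minEnclosingCircle(c))
g=ray("wrist",pts((60,60,40),(95,255,255),0,175,250,390),10,o)[:,:2].astype(np.float32);print("plate",cv2.minAreaRect(g))
a=cv2.imread("pics/top0.png");b=r.snapshot("top")[:,:,::-1]
for i in(a,b):
    h=cv2.cvtColor(np.ascontiguousarray(i),cv2.COLOR_BGR2HSV);m=cv2.inRange(h,(0,150,60),(6,255,255))[165:200,322:350];M=cv2.moments(m,True);print("red",M['m10']/M['m00']+322,M['m01']/M['m00']+165,M['m00'])
```

```text
foot ((515.1783447265625, -12.989543914794922), 24.610685348510742)
cap ((515.448486328125, -12.893043518066406), 12.962095260620117)
plate ((514.5878295898438, -13.212310791015625), (109.20684051513672, 102.8967514038086), 14.648293495178223)
red 336.2083333333333 178.625 48.0
red 336.26 178.9 50.0
```

```bash
python3 -c "
from cell import r
r.close_job()"
```

```text
the job is handed in; nothing more can be done
```

The blue-capped trap is standing in the middle of the slot, released, with two flats along the jaws. I handed the job in at about 9.3 s on the robot's clock.

- **Position:** in the last wrist view the foot's centre was at (515.2, -13.0), about 0.6 mm from the plate's centre at (514.6, -13.2).
- **Upright:** the cap was within 0.3 mm of being straight above the foot.
- **Seated:** the force reading showed contact at TCP z = 88.0 mm, and the arm then settled at 87.3 mm, which is the height expected for fully down. I had no separate camera measurement of the height.
- **Red trap:** its cap moved by less than 0.3 pixel in the top view, so it stayed where it was.
- **Robot:** the gripper was open and clear of everything.

No check failed. The first move was refused because its rows did not list every key, and it was resent complete. One false jaw detection, a white spool on the bench, was ignored.

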